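# Turn a ring board ribs-up on its display base

## Task

A wooden ring board has been put down on its face. Turn it over and lay it flat on the display base, ribbed face up and lengthways along the base, pushed fully home into the corner of its two wooden stops: a short end touching the stop on the base's short side and a long side touching the stop on its long side. The little easel is there to lean the board on while you change your grip; do not disturb the hammer, the notepad or the ring mandrel.

Things in the scene. Friction and masses are not known exactly. Their poses are not given: they have to be found in the camera images.
- board_c (a point): loose pale wooden ring board, flat, 120 x 56 x 14 mm, 75 to 155 g, at one side of the easel. This point is its centre. x runs along its length, y across, z out of its plain back: up at the start (ribs down), down once turned over. The ribbed face has a raised 10 mm band at each end and four lengthwise ribs, all 7 mm high, so the edges are the full 14 mm thick.
- easel_seat (a point): small fixed wooden easel, to lean the board on. A rest strip 30 mm wide, 85 mm long, rises from this point at 45 degrees to the horizontal, towards x (to the robot's left). At its foot a ledge 80 mm wide, square to the strip, juts out 26 mm. This point is mid-width in the inner corner of strip front and ledge, 34 mm above the table. x: level, the way the strip leans; y: along the ledge; z up.
- easel_top (a point): mid-width of the front surface at the top end of the easel's rest strip, 94 mm above the table; axes as easel_seat. A board stood lengthways on the ledge and pressed in lightly leans on the strip, jutting 35 mm past this point, with free space behind for a finger. The easel's foot is 110 x 90 mm, centred 30 mm to -x of this point.
- base_corner (a point): inside corner of the two wooden stops on the fixed grey display base, on the slab top, 15 mm above the table. x points to the robot's left, y back towards the robot, z up (x, y within 15 degrees). The end stop fills x 0 to 15 mm along the slab's +x edge, the side stop y 0 to 15 mm along its +y edge; both stand 9 mm above the slab. With the board home its centre is at x -60, y -28, z 7 mm from this point.
- base_mid (a point): centre of the top of the display base: a flat slab 220 mm (x) by 140 mm (y), 15 mm high, at the other side of the easel from the board; axes as base_corner, which lies 95 mm to +x and 55 mm to +y of this point
- hammer_grip (a point): bystander: hammer 200 mm long lying on the table out to the right; a point on its handle
- notepad_c (a point): bystander: notepad 105 x 148 x 10 mm with a black clip 18 mm high, lying beyond the easel; its centre
- mandrel_c (a point): bystander: upright tapered steel ring mandrel, 150 mm high, foot 70 mm across, out to the left; its centre, half-way up
There are look-alikes about, which are no part of the job. Leave any blue look-alike of the part that bears board_c alone.

How it is judged:
At the end, for the whole second after the job is handed in: The board lies at rest on the display base, ribs up (flat within 4 degrees, lengthways within 3 degrees), its end and its side each within 3.5 mm of their stops (angle between board_c's own z axis and vertical above 3.07 rad and x of board_c in the frame of base_corner between -0.0635 and -0.0575 m and y of board_c in the frame of base_corner between -0.0315 and -0.0255 m and z of board_c in the frame of base_corner between 0.004 and 0.01 m and angle between the x axis of board_c and the x axis of base_corner, either way round below 0.05 rad and linear speed of board below 0.01 m/s); the robot touches nothing.
It fails at once if the hammer is disturbed (moved more than 20 mm) (distance of hammer_grip from where it was at the start of the episode above 0.02 m).
It fails at once if the notepad is disturbed (moved more than 20 mm) (distance of notepad_c from where it was at the start of the episode above 0.02 m).
It fails at once if the mandrel is disturbed (moved more than 20 mm) (distance of mandrel_c from where it was at the start of the episode above 0.02 m).
It also fails if it takes over 72 s, if anything falls off the work surface, if the arm or the gripper's body presses on something with over 40 N, if the wrist force passes 120 N, or if a joint passes its speed limit or range.

## Robot

A 7-joint arm with a two-finger parallel gripper is mounted at the origin on the work surface. World frame = base frame: x ahead of the robot, y to its left, z up, the work surface at z = 0. Lengths are in m, angles in rad, forces in N, time in s.
With the tool pointing down it reaches from about 0.4 to 0.925 m from the base axis. Payload 4.1 kg.
Tool frame: the origin (TCP) lies midway between the tips of the shut fingers; the grasp point (between the pads) lies 19 mm behind it; z points along the fingers, y is the line along which they close (so a half turn about z gives the same grasp; the last joint's range is limited). The gripper opens to 85 mm and grips with 20 to 120 N. Pads are 22 mm wide; open, the fingers measure 114 mm over their backs; the gripper's body (76 mm by 85 mm) begins 54 mm behind the grasp point. The pads swing forward as they close: fully open they stand 13 mm farther back than shut.
Start: joints at [-1.368, 0.398, 0.045, 1.537, -0.019, 1.207, -0.051], TCP at [0.193, 0.621, 0.231] pointing down, gripper open.
Joint ranges: [-2.82, 2.82], [-0.49, 2.23], [-1.37, 1.46], [0, 2.46], [-1.36, 4.5], [0.23, 2], [-2.94, 2.94]. Speed limits (rad/s): [2.57, 2.57, 3.14, 3.14, 3.14, 3.14, 3.14].

## Interface

Orientations are given as a rotation vector (axis times angle).
In Python, from bench import robot gives the robot as it stands.
- The arm moves only by the shell command python3 -m inch 'ROWS'. ROWS is JSON, a list of rows, each a list of 5 numbers: the closure, from 0 (fully open) to 1 (shut), then the shift along the tool's x, y, z in m, then the turn about the tool's z in degrees. A call has 1 to 10 rows; each row shifts and turns the commanded pose from where the row before left it, along the tool's axes as they then stand; what a row does not reach is not made up. A row lasts 1/12 s, in which the tool goes at most 41.7 mm and 7.16 degrees, less where a joint would pass 70% of its speed; a pose out of reach is approached as far as the arm can. A call with a gripper value outside its range is refused whole. The fingers move at their own pace and stop on an object; the grip force is fixed at half the most. Time passes only in rows, so rows that do not move let the fingers close. It gives the time, the measured TCP pose, the force, the opening and the grip force at its end, in the units of the state.
- robot.get_state(): the state, without advancing time (a new reading comes with each control period).
- robot.camera(name): name is "scene" or "top" or "wrist"; returns the picture (384x512x3 uint8, red, green, blue); there is no depth.
- robot.get_calibration(name): a dict with "intrinsics" (3x3 intrinsics, pixels), "distortion" ([k1, k2, p1, p2, k3] as OpenCV has them; the pictures are not rectified), "T" (4x4, takes a point from camera to world coordinates). Camera axes: x right, y up, looking along -z (the intrinsics and any distortion apply to the point x, -y, -z); pixel columns grow to the right and rows downward; lengths in m; the calibration is good to about 2 mm. A picture is of the moment at which its call begins: read the wrist's pose just before it. get_calibration takes no time and is no camera call; for the wrist camera it gives the pose at the moment of the call.
- robot.job_done(): hands the job in; it is judged then, once.
The state is a dict: "time": time; "joint_positions": joint angles; "dq": joint speeds; "tau": joint torques, N m; "eef_pos": TCP position; "tool_rot": TCP orientation; "ft_force": force on the tool from outside, world axes, zero at the start; "ft_torque": the same for the moment, N m; "width": opening from 0.0 (shut) to 1.0 (fully open); "gripper_force": force on a finger pad.
Only numpy, scipy, OpenCV 4.12 (cv2) and the standard library are available. Lean on these libraries where they do the work, as an engineer would, in place of code of your own. Each camera call takes 0.05 s, during which the arm holds its last target. There are 200 camera calls.

## Working session

There is one attempt and no reset: what is moved stays moved. The work goes in short steps, Python scripts to look and compute and a shell command to move; the robot and the scene stay as the last step left them, time stands still between calls to the robot, and variables do not carry over. Pictures are saved under pics/ and viewed, at most 10 in all, crops included, and the job is handed in when it is done.

```bash
mkdir -p pics; ls; cat > h.py <<'E'
import numpy as np, cv2
from bench import robot
from scipy.spatial.transform import Rotation as R
def snap(name,fn=None):
    c=robot.get_calibration(name); im=robot.camera(name)
    if fn: cv2.imwrite('pics/'+fn+'.png',im[:,:,::-1])
    return im,c
def ray(c,uv):
    uv=np.array(uv,float).reshape(-1,1,2)
    p=cv2.undistortPoints(uv,np.array(c['intrinsics']),np.array(c['distortion']))[:,0]
    T=np.array(c['T']); d=np.c_[p[:,0],-p[:,1],-np.ones(len(p))]@T[:3,:3].T
    return T[:3,3],d
def onz(c,uv,z):
    o,d=ray(c,uv); return o+d*((z-o[2])/d[:,2])[:,None]
def proj(c,P):
    T=np.array(c['T']); q=(np.array(P,float).reshape(-1,3)-T[:3,3])@T[:3,:3]
    q=q*[1,-1,-1]
    return cv2.projectPoints(q,np.zeros(3),np.zeros(3),np.array(c['intrinsics']),np.array(c['distortion']))[0][:,0]
def st():
    s=robot.get_state(); Rm=R.from_rotvec(s['tool_rot']).as_matrix()
    print('t',s['time'],'p',np.round(s['eef_pos'],4),'toolx',np.round(Rm[:,0],3),'tooly',np.round(Rm[:,1],3),'z',np.round(Rm[:,2],3),'w',round(float(s['width']),3),'q',np.round(s['joint_positions'],2),'F',np.round(s['ft_force'],1))
    return np.array(s['eef_pos']),Rm
E
python3 - <<'E'
from h import *
st()
a,c1=snap('scene');b,c2=snap('top')
cv2.imwrite('pics/a_scene.png',a[:,:,::-1]);cv2.imwrite('pics/a_top.png',b[:,:,::-1])
print(np.round(c1['T'],3),np.round(c2['T'],3),c2['intrinsics'],c2['distortion'])
E
```

```text
pics
t 0.0 p [0.193  0.62   0.2303] toolx [-0.955  0.297 -0.   ] tooly [ 0.297  0.955 -0.002] z [-0.    -0.002 -1.   ] w 1.003 q [-1.37  0.4   0.05  1.54 -0.02  1.21 -0.05] F [-0.1 -0.2  0.9]
[[-0.885 -0.318  0.34   1.159]
 [ 0.465 -0.634  0.618  1.029]
 [ 0.019  0.705  0.709  1.25 ]
 [ 0.     0.     0.     1.   ]] [[ 0.02   0.995 -0.1    0.498]
 [-1.     0.02  -0.004 -0.013]
 [-0.002  0.1    0.995  1.114]
 [ 0.     0.     0.     1.   ]] [[376.38107097   0.         249.54171509]
 [  0.         376.38107097 188.75128749]
 [  0.           0.           1.        ]] [-0.12319761  0.          0.          0.          0.        ]
```

View pics/a_scene.png

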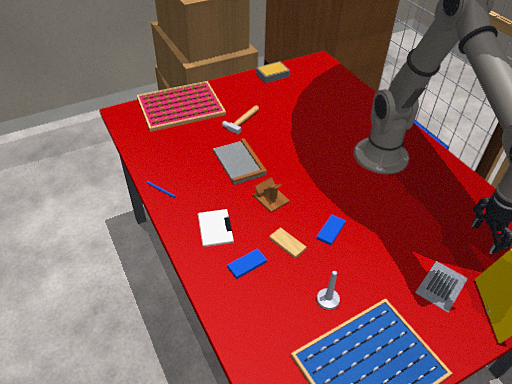

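View pics/a_top.png

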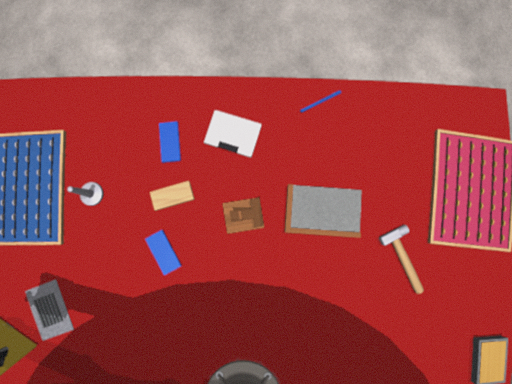

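```bash
cat >> h.py <<'E'
def rect(im,c,lo,hi,roi,z):
    x0,y0,x1,y1=roi; h=cv2.cvtColor(im,cv2.COLOR_RGB2HSV)
    m=np.zeros(h.shape[:2],np.uint8); m[y0:y1,x0:x1]=cv2.inRange(h,lo,hi)[y0:y1,x0:x1]
    m=cv2.morphologyEx(m,cv2.MORPH_OPEN,np.ones((3,3),np.uint8))
    k=max(cv2.findContours(m,cv2.RETR_EXTERNAL,cv2.CHAIN_APPROX_NONE)[0],key=cv2.contourArea)
    P=onz(c,k[:,0].astype(float),z)[:,:2]
    r=cv2.minAreaRect((P*1000).astype(np.float32)); return r,cv2.boxPoints(r),cv2.boundingRect(k)
E
python3 - <<'E'
from h import *
im=cv2.imread('pics/a_top.png')[:,:,::-1].copy(); c=robot.get_calibration('top')
h=cv2.cvtColor(im,cv2.COLOR_RGB2HSV)
for p in [(172,195),(160,192),(230,210),(243,215),(256,215),(290,210),(325,232),(325,210),(300,150)]: print(p,h[p[1],p[0]],im[p[1],p[0]])
print('board',rect(im,c,(12,60,150),(28,200,255),(140,170,205,220),.014))
print('slab',rect(im,c,(0,0,70),(180,60,200),(270,170,380,250),.015))
print('base all',rect(im,c,(5,20,50),(28,190,200),(270,170,380,250),.024))
print('easel',rect(im,c,(5,60,40),(28,225,220),(210,185,275,245),.0))
print(onz(c,[(243,215)],.05), onz(c,[(232,136)],.01), onz(c,[(90,193)],.0))
big=cv2.resize(im[160:260,130:390],None,fx=3,fy=3,interpolation=cv2.INTER_CUBIC)
cv2.imwrite('pics/b_crop.png',big[:,:,::-1])
E
```

```text
(172, 195) [ 19  94 228] [228 198 144]
(160, 192) [ 18 104 228] [228 191 135]
(230, 210) [ 11 145 160] [160 103  69]
(243, 215) [ 12 136 129] [129  88  60]
(256, 215) [ 13 134 131] [131  92  62]
(290, 210) [ 13 145 172] [172 116  74]
(325, 232) [ 13 148 165] [165 110  69]
(325, 210) [ 80   5 154] [151 154 153]
(300, 150) [  0 197 181] [181  41  42]
board (((584.6049194335938, 221.32382202148438), (57.01630783081055, 120.70291137695312), 17.83623504638672), array([[538.9815 , 270.04257],
       [575.95245, 155.14113],
       [630.22833, 172.60507],
       [593.2574 , 287.50653]], dtype=float32), (151, 182, 42, 28))
slab (((555.5758056640625, -233.8783416748047), (202.69068908691406, 124.09318542480469), 87.03707122802734), array([[ 488.37363, -331.881  ],
       [ 612.3009 , -338.29538],
       [ 622.77795, -135.87567],
       [ 498.8507 , -129.4613 ]], dtype=float32), (291, 186, 70, 46))
base all (((548.4657592773438, -224.60983276367188), (222.38714599609375, 141.9564971923828), 87.1836166381836), array([[ 472.1097 , -332.18155],
       [ 613.8947 , -339.15665],
       [ 624.8218 , -117.03812],
       [ 483.0368 , -110.06302]], dtype=float32), (285, 184, 76, 54))
easel (((531.7257690429688, 10.416088104248047), (93.23383331298828, 112.34099578857422), 10.611817359924316), array([[475.56207 ,  57.04123 ],
       [496.25018 , -53.37844 ],
       [587.88947 , -36.209053],
       [567.20135 ,  74.21062 ]], dtype=float32), (223, 198, 41, 36))
[[0.53022009 0.00860432 0.05      ]] [[0.76692272 0.04767891 0.01      ]] [[0.58725001 0.47716712 0.        ]]
```

View pics/b_crop.png

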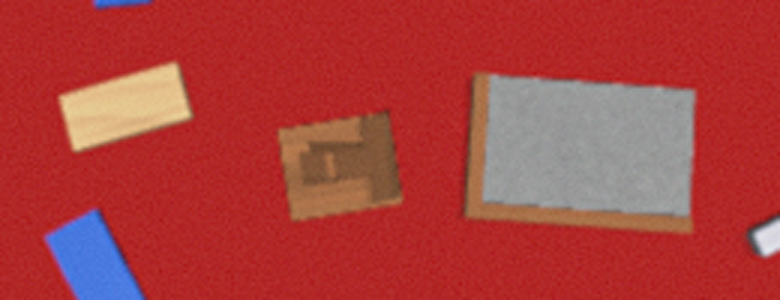

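```bash
cat >> h.py <<'E'
def go(x,y,z,ang=None):
    "print tool shift (mm) to world target, and turn to bring tool y to world angle ang (mod 360), deg; shift valid before turn"
    p,Rm=st(); d=np.array([x,y,z])-p
    print('shift mm now',np.round(Rm.T@d*1000,1))
    if ang is not None:
        a=np.degrees(np.arctan2(Rm[1,1],Rm[0,1])); t=(a-ang+180)%360-180
        print('yaw',round(a,2),'turn',round(t,2))
        Rn=Rm@R.from_euler('z',t,degrees=True).as_matrix(); print('shift mm after turn',np.round(Rn.T@d*1000,1))
E
python3 -m inch '[[0,0,0,0,6.9],[0,0,0,0,6.9],[0,0,0,0,6.9],[0,0,0,0,6.9],[0,0,0,0,6.9],[0,0,0,0,6.9],[0,0,0,0,6.9],[0,0,0,0,6.6]]'
python3 -c "
from h import *
go(.5846,.2213,.2,17.8)
c=robot.get_calibration('top'); s=np.array([.5367,-.0194,.034]); e=np.array([-.184,.983,0]); n=np.array([.983,.184,0]); t=s+.06*e+[0,0,.06]
print(proj(c,[s,t,t+.015*n,t-.015*n,s+.015*n,s+.04*n,s-.04*n,s+.0184*np.array([.184,-.983,1])+.04*n]))
"
```

```text
time: 0.77
eef_pos: [0.193, 0.6203, 0.2307]
tool_rot: [1.858, 2.533, -0.002]
ft_force: [-0.1, 0.2, -0.3]
width: 1.005
gripper_force: 0.0
t 0.7667 p [0.193  0.6203 0.2307] toolx [-0.3    0.954 -0.001] tooly [ 0.954  0.3   -0.001] z [-0.    -0.001 -1.   ] w 1.005 q [-1.5   0.41  0.22  1.54 -0.09  1.21 -0.95] F [-0.1  0.2 -0.3]
shift mm now [-498.2  253.7   31.1]
yaw 17.48 turn -0.32
shift mm after turn [-499.6  250.9   31.1]
[[252.92824473 213.11072519]
 [231.20164351 215.94213336]
 [230.31772947 210.473642  ]
 [232.08873132 221.42267481]
 [252.06774963 207.95040387]
 [250.63798626 199.37579783]
 [255.2315419  226.92246079]
 [257.06235041 197.83984233]]
```

```bash
python3 -m inch '[[0,-0.034,0.017,0,0],[0,-0.034,0.017,0,0],[0,-0.034,0.017,0,0],[0,-0.034,0.017,0,0],[0,-0.034,0.017,0,0],[0,-0.034,0.017,0,0],[0,-0.034,0.017,0,0],[0,-0.034,0.017,0,0],[0,-0.034,0.017,0,0],[0,-0.034,0.017,0,0]]' >/dev/null
python3 -m inch '[[0,-0.034,0.017,0,0],[0,-0.034,0.017,0,0],[0,-0.034,0.017,0,0],[0,-0.034,0.017,0,0],[0,-0.023,0.015,0.021,0],[0,0,0,0,0],[0,0,0,0,0]]' >/dev/null
python3 - <<'E'
from h import *
im,c=snap('wrist','c_wrist')
print(np.round(c['T'],3))
go(.5846,.2213,.2,17.8)
E
```

```text
[[ 0.953 -0.287 -0.097  0.562]
 [ 0.303  0.899  0.315  0.302]
 [-0.003 -0.33   0.944  0.351]
 [ 0.     0.     0.     1.   ]]
t 2.2333 p [0.5862 0.2227 0.2093] toolx [-0.305  0.952  0.   ] tooly [ 0.952  0.305 -0.002] z [-0.002 -0.    -1.   ] w 1.004 q [-0.77  0.41  0.45  1.63 -0.19  1.15  0.04] F [-0.5  0.7  0.8]
shift mm now [-0.9 -2.   9.3]
yaw 17.75 turn -0.05
shift mm after turn [-0.8 -2.   9.3]
```

View pics/c_wrist.png

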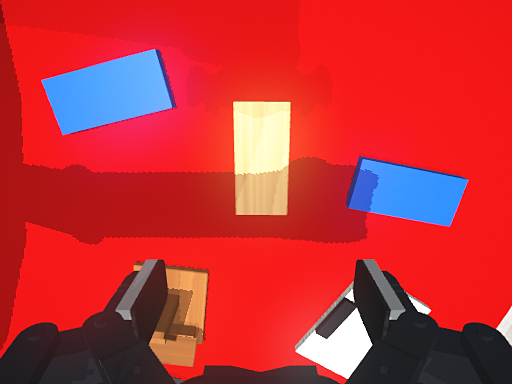

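```bash
python3 - <<'E'
from h import *
im,c=snap('wrist')
r=rect(im,c,(8,20,120),(35,200,255),(200,80,320,235),.014); print(r)
ct=np.array(r[0])/1000; b=r[1]
go(ct[0],ct[1],.03,17.8)
E
```

```text
(((586.8121948242188, 224.08253479003906), (56.85535430908203, 120.25186157226562), 17.462846755981445), array([[541.6517 , 272.9066 ],
       [577.73773, 158.19693],
       [631.9727 , 175.25848],
       [595.88666, 289.96814]], dtype=float32), (233, 104, 57, 113))Traceback (most recent call last):
  File "<stdin>", line 4, in <module>
ValueError: setting an array element with a sequence. The requested array has an inhomogeneous shape after 1 dimensions. The detected shape was (3,) + inhomogeneous part.
```

```bash
python3 -m inch '[[0.2,0.001,0.001,0.034,0],[0.2,0,0,0.034,0],[0.2,0,0,0.034,0],[0.2,0,0,0.034,0],[0.2,0,0,0.03,0],[0.2,0,0,0.02,0],[0.2,0,0,0.010,0],[0.2,0,0,0.006,0],[0.2,0,0,0,0],[0.2,0,0,0,0]]'
python3 - <<'E'
from h import *
st(); im,c=snap('wrist','d_wrist')
E
```

```text
time: 3.12
eef_pos: [0.5882, 0.2253, 0.0097]
tool_rot: [1.849, 2.539, 0.004]
ft_force: [0.3, -0.7, -0.4]
width: 0.798
gripper_force: 0.0
t 3.1167 p [0.5882 0.2253 0.0097] toolx [-0.307  0.952  0.001] tooly [0.952 0.307 0.002] z [ 0.002  0.001 -1.   ] w 0.798 q [-0.7   0.63  0.36  1.78 -0.3   0.78  0.13] F [ 0.3 -0.7 -0.4]
```

View pics/d_wrist.png

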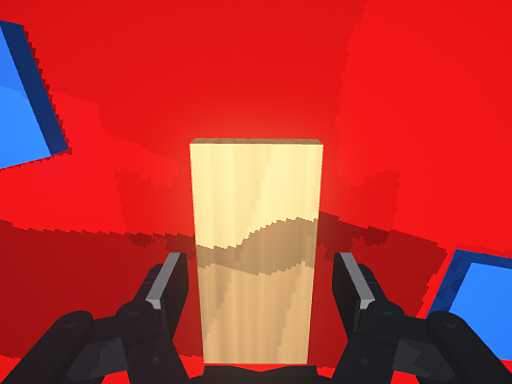

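```bash
python3 -m inch '[[0.2,0,0,0.005,0],[0.2,0,0,0.005,0],[0.2,0,0,0,0],[0.2,0,0,0,0]]'; python3 -m inch '[[0.4,0,0,0,0],[0.45,0,0,0,0],[0.6,0,0,0,0],[0.6,0,0,0,0],[0.6,0,0,0,0]]'
```

```text
time: 3.5
eef_pos: [0.5871, 0.2242, -0.0019]
tool_rot: [-1.851, -2.538, 0.0]
ft_force: [0.8, -0.4, -0.8]
width: 0.802
gripper_force: 0.0
time: 3.92
eef_pos: [0.588, 0.2244, -0.0011]
tool_rot: [1.85, 2.538, 0.002]
ft_force: [0.8, 0.2, 4.3]
width: 0.635
gripper_force: 65.5
```

```bash
python3 -m inch '[[0.6,0,0,-0.01,0],[0.6,0,0,-0.02,0],[0.6,0,0,-0.03,0],[0.6,0,0,-0.03,0],[0.6,0,0,-0.03,0],[0.6,0,0,-0.03,0],[0.6,0,0,-0.02,0],[0.6,0,0,0,6.9],[0.6,0,0,0,0]]'
python3 - <<'E'
from h import *
go(.5292,.0209,.15,10.6); 
im,c=snap('wrist'); im2,_=snap('scene')
cv2.imwrite('pics/e.png',np.hstack([im,im2[100:484,150:420][:284]if 0 else cv2.resize(im2[130:274,180:372],(512,384))])[:,:,::-1][::1,::1][:, :])
x=cv2.imread('pics/e.png'); cv2.imwrite('pics/e.png',cv2.resize(x,(800,300)))
E
```

```text
time: 4.67
eef_pos: [0.5879, 0.2244, 0.1702]
tool_rot: [2.002, 2.42, 0.004]
ft_force: [0.3, -0.0, -2.0]
width: 0.641
gripper_force: 65.0
t 4.6667 p [0.5879 0.2244 0.1702] toolx [-0.187  0.982  0.001] tooly [0.982 0.187 0.003] z [ 0.002  0.001 -1.   ] w 0.641 q [-0.78  0.45  0.47  1.67 -0.22  1.07 -0.06] F [ 0.3 -0.  -2. ]
shift mm now [-188.9  -95.8   19.8]
yaw 10.79 turn 0.19
shift mm after turn [-189.3  -95.2   19.8]
```

View pics/e.png

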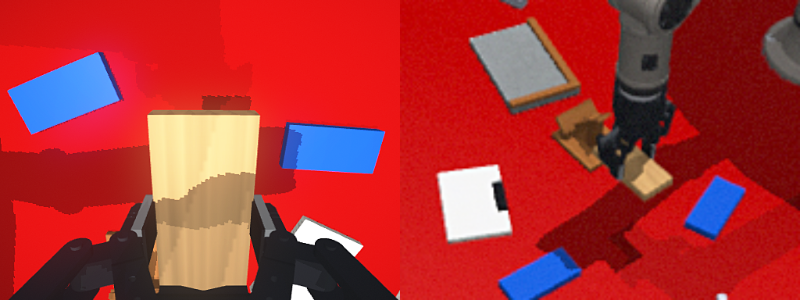

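```bash
python3 -m inch '[[0.6,-0.0315,-0.0158,0,0],[0.6,-0.0315,-0.0158,0,0],[0.6,-0.0315,-0.0158,0,0],[0.6,-0.0315,-0.0158,0,0],[0.6,-0.0315,-0.0158,0,0],[0.6,-0.0315,-0.0158,0,0.2],[0.6,0,0,0.02,0],[0.6,0,0,0.02,0],[0.6,0,0,0,0],[0.6,0,0,0,0]]'
python3 - <<'E'
from h import *
go(.5292,.0209,.10,10.6)
im,c=snap('wrist','f'); 
E
```

```text
time: 5.6
eef_pos: [0.5284, 0.0207, 0.1269]
tool_rot: [-2.001, -2.419, 0.005]
ft_force: [0.0, 0.8, -0.9]
width: 0.635
gripper_force: 64.9
t 5.6 p [0.5284 0.0207 0.1269] toolx [-0.187  0.982  0.   ] tooly [ 0.982  0.187 -0.004] z [-0.004 -0.001 -1.   ] w 0.635 q [-0.56  0.33  0.53  1.95 -0.21  0.92  0.27] F [ 0.   0.8 -0.9]
shift mm now [ 0.   0.9 26.9]
yaw 10.8 turn 0.2
shift mm after turn [ 0.   0.9 26.9]
```

View pics/f.png

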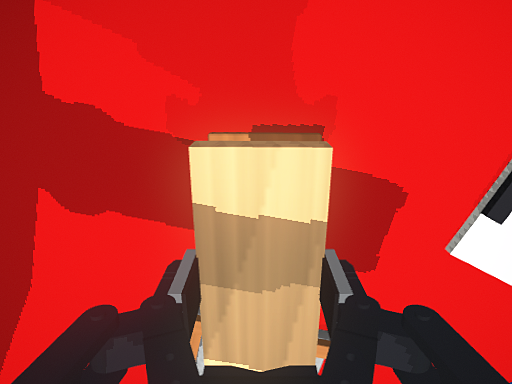

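```bash
python3 -m inch '[[0.6,0,0,0.008,0],[0.6,0,0,0.008,0],[0.6,0,0,0.007,0],[0.6,0,0,0.006,0],[0.6,0,0,0.006,0],[0.6,0,0,0,0]]';python3 -m inch '[[0.6,0,0,0.006,0],[0.6,0,0,0.006,0],[0.6,0,0,0.003,0],[0.6,0,0,0,0]]'
python3 - <<'E'
from h import *
im,c=snap('wrist'); im2,_=snap('scene')
x=np.hstack([im,cv2.resize(im2[130:274,180:372],(512,384))])[:,:,::-1]
cv2.imwrite('pics/g.png',cv2.resize(x,(800,300)))
E
```

```text
time: 6.15
eef_pos: [0.5299, 0.0208, 0.0926]
tool_rot: [-2.004, -2.419, 0.001]
ft_force: [0.0, -0.5, -0.3]
width: 0.632
gripper_force: 65.2
time: 6.48
eef_pos: [0.5312, 0.017, 0.0817]
tool_rot: [2.006, 2.415, -0.0]
ft_force: [-7.5, -7.0, 25.0]
width: 0.639
gripper_force: 77.1
```

View pics/g.png

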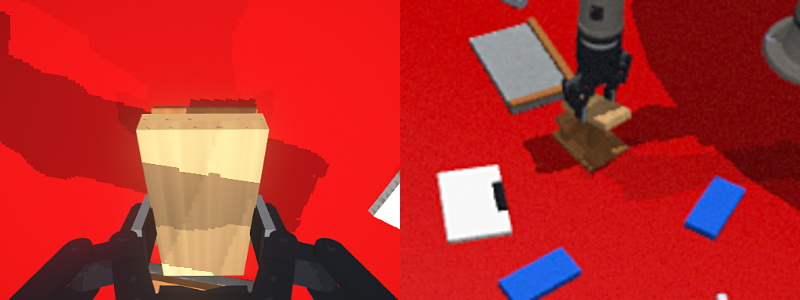

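```bash
python3 -m inch '[[0.6,0.001,0,0.005,0],[0.6,0.001,0,0.005,0],[0.6,0.001,0,0,0]]';python3 -m inch '[[0.6,0,0,0.004,0],[0.6,0,0,0.002,0],[0.6,0,0,0,0]]'
python3 - <<'E'
from h import *
st();im,c=snap('wrist'); im2,_=snap('scene')
x=np.hstack([im,cv2.resize(im2[130:274,180:372],(512,384))])[:,:,::-1]
cv2.imwrite('pics/h.png',cv2.resize(x,(800,300)))
E
```

```text
time: 6.83
eef_pos: [0.5314, 0.0164, 0.0724]
tool_rot: [2.005, 2.41, -0.003]
ft_force: [-7.7, -14.0, 28.5]
width: 0.636
gripper_force: 88.8
time: 7.08
eef_pos: [0.5323, 0.0161, 0.0695]
tool_rot: [2.007, 2.41, 0.0]
ft_force: [-14.0, -13.8, 50.9]
width: 0.638
gripper_force: 95.0
t 7.0833 p [0.5323 0.0161 0.0695] toolx [-0.181  0.983 -0.004] tooly [0.983 0.181 0.004] z [ 0.004 -0.004 -1.   ] w 0.638 q [-0.52  0.42  0.5   1.99 -0.27  0.79  0.32] F [-14.  -13.8  50.9]
```

View pics/h.png

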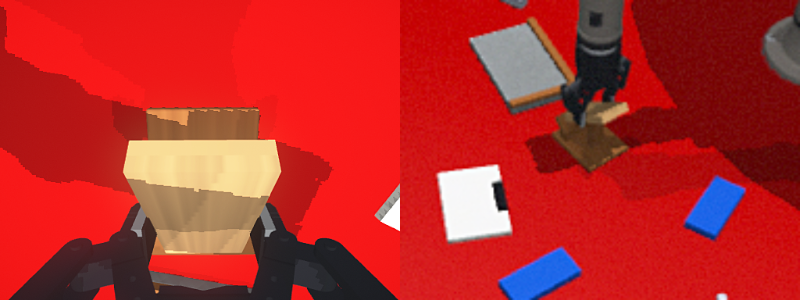

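```bash
python3 -m inch '[[0.6,0,0,-0.004,0],[0.4,0,0,0,0],[0.2,0,0,0,0],[0.1,0,0,0,0],[0,0,0,0,0]]';python3 -m inch '[[0,0,0,-0.02,0],[0,0,0,-0.03,0],[0,0,0,-0.03,0],[0,0,0,-0.03,0],[0,0,0,-0.03,0],[0,0,0,-0.03,0],[0,0,0,0,0],[0,0,0,0,0]]'
cat >> h.py <<'E'
def quad(im,c,roi,lo=(8,20,120),hi=(35,200,255),eps=4):
    x0,y0,x1,y1=roi; h=cv2.cvtColor(im,cv2.COLOR_RGB2HSV)
    m=np.zeros(h.shape[:2],np.uint8); m[y0:y1,x0:x1]=cv2.inRange(h,lo,hi)[y0:y1,x0:x1]
    m=cv2.morphologyEx(m,cv2.MORPH_OPEN,np.ones((3,3),np.uint8))
    k=max(cv2.findContours(m,cv2.RETR_EXTERNAL,cv2.CHAIN_APPROX_NONE)[0],key=cv2.contourArea)
    return cv2.approxPolyDP(cv2.convexHull(k),eps,True)[:,0],cv2.contourArea(k)
S=np.array([.5367,-.0194,.034]); E_=np.array([-.184,.983,0]); N_=np.array([.983,.184,0]); Z_=np.array([0,0,1.])
def eas(u,n,z): return S*[1,1,0]+E_*u+N_*n+Z_*z
E
python3 - <<'E'
from h import *
st();im,c=snap('wrist','w1'); t,ct=snap('top','t1')
# expected top end of board front face: s=120 along, 14 out
q=np.sqrt(.5)
cor=[eas(120*q/1e3-.0099*o,s*.028,.034+.120*q+.0099*o) for o in (0,1) for s in (-1,1)]
low=[eas(-.0099,s*.028,.034+.0099) for s in (-1,1)]
print('pred wrist',np.round(proj(c,cor+low)).tolist()); print('pred top',np.round(proj(ct,cor+low)).tolist())
print(quad(im,c,(0,0,512,384),lo=(10,20,120))); print(quad(t,ct,(205,180,290,245),lo=(14,40,150)))
E
```

```text
time: 7.6
eef_pos: [0.5294, 0.0242, 0.0662]
tool_rot: [-2.004, -2.419, -0.001]
ft_force: [-0.6, 0.4, -0.5]
width: 0.999
gripper_force: 0.0
time: 8.27
eef_pos: [0.5305, 0.0246, 0.2375]
tool_rot: [2.002, 2.42, 0.005]
ft_force: [0.0, 1.0, -0.6]
width: 1.0
gripper_force: 0.0
t 8.2667 p [0.5305 0.0246 0.2375] toolx [-0.187  0.982  0.001] tooly [0.982 0.187 0.003] z [ 0.003  0.001 -1.   ] w 1.0 q [-0.62  0.2   0.57  1.83 -0.12  1.14  0.18] F [ 0.   1.  -0.6]
pred wrist [[221.0, 138.0], [292.0, 138.0], [220.0, 153.0], [293.0, 153.0], [231.0, 213.0], [283.0, 213.0]]
pred top [[223.0, 228.0], [220.0, 207.0], [227.0, 227.0], [223.0, 206.0], [258.0, 222.0], [255.0, 203.0]]
(array([[221, 121],
       [299, 122],
       [285, 222],
       [234, 222]], dtype=int32), 6111.0)Traceback (most recent call last):
  File "<stdin>", line 8, in <module>
  File "h.py", line 42, in quad
    k=max(cv2.findContours(m,cv2.RETR_EXTERNAL,cv2.CHAIN_APPROX_NONE)[0],key=cv2.contourArea)
ValueError: max() iterable argument is empty
```

```bash
python3 - <<'E'
from h import *
im=cv2.imread('pics/w1.png')[:,:,::-1].copy(); h=cv2.cvtColor(im,cv2.COLOR_RGB2HSV)
for r in range(100,260,5): print(r,h[r,258].tolist(),h[r,228].tolist(),h[r,240].tolist(),h[r,290].tolist())
t=cv2.imread('pics/t1.png')[:,:,::-1].copy(); h=cv2.cvtColor(t,cv2.COLOR_RGB2HSV); print(h[190:245:5,215:270:6].tolist())
E
```

```text
100 [0, 233, 166] [0, 235, 190] [0, 232, 166] [0, 233, 165]
105 [1, 230, 166] [0, 237, 187] [1, 237, 166] [1, 235, 164]
110 [1, 235, 166] [0, 232, 188] [1, 232, 166] [0, 233, 188]
115 [1, 229, 166] [1, 233, 188] [1, 232, 166] [0, 229, 189]
120 [4, 214, 113] [2, 214, 111] [5, 200, 69] [1, 226, 147]
125 [13, 166, 166] [13, 169, 172] [13, 169, 148] [13, 168, 172]
130 [12, 167, 96] [13, 169, 172] [13, 169, 149] [13, 170, 111]
135 [16, 120, 189] [16, 122, 186] [16, 121, 188] [16, 120, 185]
140 [16, 122, 176] [16, 123, 183] [16, 120, 182] [16, 123, 182]
145 [16, 120, 172] [16, 123, 180] [16, 123, 183] [16, 121, 189]
150 [16, 121, 169] [16, 122, 176] [16, 124, 177] [16, 123, 185]
155 [16, 122, 196] [16, 121, 202] [16, 121, 206] [16, 122, 211]
160 [16, 120, 191] [16, 123, 197] [16, 121, 201] [16, 122, 207]
165 [16, 122, 188] [16, 121, 133] [15, 124, 132] [17, 122, 205]
170 [16, 122, 127] [16, 120, 130] [16, 122, 130] [16, 123, 131]
175 [17, 124, 132] [15, 131, 123] [15, 121, 129] [15, 122, 136]
180 [15, 118, 138] [13, 153, 113] [16, 122, 125] [16, 120, 138]
185 [15, 120, 138] [12, 173, 109] 
[... 1873 characters left out ...]
24, 150], [16, 23, 145], [14, 25, 154], [15, 96, 120], [3, 190, 148], [0, 200, 173]], [[11, 25, 144], [11, 30, 145], [17, 28, 148], [16, 29, 147], [15, 24, 150], [15, 25, 164], [15, 27, 168], [12, 119, 79], [10, 155, 145], [179, 202, 172]], [[10, 26, 146], [16, 26, 145], [11, 25, 144], [15, 29, 142], [14, 25, 134], [12, 20, 194], [14, 22, 196], [179, 205, 112], [0, 208, 173], [1, 210, 170]], [[15, 26, 140], [12, 23, 143], [15, 22, 142], [17, 29, 143], [14, 21, 132], [17, 22, 189], [14, 18, 182], [0, 223, 110], [2, 205, 168], [0, 195, 174]], [[13, 25, 145], [13, 27, 150], [15, 25, 145], [16, 24, 137], [14, 26, 129], [15, 25, 162], [18, 20, 165], [1, 196, 112], [179, 200, 177], [0, 205, 172]]]
```

```bash
cat >> h.py <<'E'
def widths(im,rows,lo=(13,95,60),hi=(19,142,255)):
    h=cv2.cvtColor(im,cv2.COLOR_RGB2HSV); m=cv2.inRange(h,lo,hi); m=cv2.morphologyEx(m,cv2.MORPH_OPEN,np.ones((3,3),np.uint8))
    k,l,s,_=cv2.connectedComponentsWithStats(m); i=1+np.argmax(s[1:,4]); m=(l==i)
    r=np.where(m.any(1))[0]; print('rows',r.min(),r.max())
    for v in rows:
        x=np.where(m[v])[0]
        if len(x): print(v,x.min(),x.max(),end=' | ')
    print()
    return m
E
python3 - <<'E'
from h import *
im=cv2.imread('pics/w1.png')[:,:,::-1].copy(); widths(im,range(131,226,4))
c=robot.get_calibration('wrist'); o,d=ray(c,[(258,133),(258,153),(258,222)])
f=lambda v:np.array([(v-S*(v.shape[-1]==3))@E_,v@Z_])
print('cam u,z',(o-S)@E_,o[2])
for dd in d: print('du/dz',(dd@E_)/dd[2], 'u at z',[(round(z,3),round(float((o-S)@E_+(dd@E_)/dd[2]*(z-o[2])),4)) for z in(.03,.045,.06,.1,.11,.12,.13)])
E
```

```text
rows 134 223
135 226 295 | 139 225 295 | 143 225 296 | 147 224 296 | 151 225 296 | 155 225 295 | 159 226 295 | 163 227 294 | 167 227 293 | 171 228 293 | 175 228 292 | 179 229 292 | 183 229 291 | 187 229 291 | 191 230 290 | 195 230 290 | 199 231 289 | 203 232 288 | 207 232 288 | 211 233 287 | 215 233 286 | 219 233 286 | 223 257 285 | 
cam u,z 0.12970198910023403 0.3775625034842876
du/dz 0.156192989205491 u at z [(0.03, 0.0754), (0.045, 0.0778), (0.06, 0.0801), (0.1, 0.0863), (0.11, 0.0879), (0.12, 0.0895), (0.13, 0.091)]
du/dz 0.21727654487987 u at z [(0.03, 0.0542), (0.045, 0.0574), (0.06, 0.0607), (0.1, 0.0694), (0.11, 0.0716), (0.12, 0.0737), (0.13, 0.0759)]
du/dz 0.447526168758825 u at z [(0.03, -0.0258), (0.045, -0.0191), (0.06, -0.0124), (0.1, 0.0055), (0.11, 0.01), (0.12, 0.0144), (0.13, 0.0189)]
```

```bash
python3 -m inch '[[0,0,0,0,-7],[0,0,0,0,-7],[0,0,0,0,-7],[0,0,0,0,-7],[0,0,0,0,-7],[0,0,0,0,-7],[0,0,0,0,-7],[0,0,0,0,-7],[0,0,0,0,-7],[0,0,0,0,-7]]' >/dev/null;  python3 -m inch '[[0,0,0,0,-7],[0,0,0,0,-7],[0,0,0,0,-5.8],[0,0,0,0,0],[0,0,0,0,0]]'; python3 -c "
from h import *
t=eas(.064,.0025,.089); go(*t,100.6)"
```

```text
time: 9.62
eef_pos: [0.5286, 0.0237, 0.2347]
tool_rot: [0.284, -3.126, 0.0]
ft_force: [-0.5, -0.6, 1.1]
width: 1.002
gripper_force: 0.0
t 9.6167 p [0.5286 0.0237 0.2347] toolx [-0.984 -0.18   0.003] tooly [-0.18   0.984  0.   ] z [-0.003 -0.    -1.   ] w 1.002 q [-0.45  0.19  0.37  1.83 -0.08  1.14  1.7 ] F [-0.5 -0.6  1.1]
shift mm now [ -2.9  20.1 145.7]
yaw 100.37 turn -0.23
shift mm after turn [ -3.   20.1 145.7]
```

```bash
python3 -m inch '[[0,-0.003,0.02,0.02,0],[0,0,0,0.03,0],[0,0,0,0.03,0],[0,0,0,0.03,0],[0,0,0,0.025,0],[0,0,0,0.011,0],[0,0,0,0,0],[0.435,0,0,0,0],[0.435,0,0,0,0],[0.435,0,0,0,0]]'; python3 -c "
from h import *
t=eas(.064,.0025,.089); go(*t,100.6)
im,c=snap('wrist','w2')
P=lambda u,z,n=-.0255: eas(u,n,z)
print('pred near edge: frontTop backTop frontBot backBot',np.round(proj(c,[P(.0745,.125),P(.0835,.1145),P(-.0176,.046),P(-.0086,.035)])).tolist())
print(quad(im,c,(0,0,512,384),lo=(13,95,60),hi=(19,142,255)))"
```

```text
time: 10.45
eef_pos: [0.5303, 0.044, 0.092]
tool_rot: [-0.287, 3.125, 0.001]
ft_force: [0.2, 0.1, 0.2]
width: 0.61
gripper_force: 0.0
t 10.45 p [0.5303 0.044  0.092 ] toolx [-0.983 -0.182 -0.004] tooly [-0.182  0.983  0.   ] z [ 0.003  0.001 -1.   ] w 0.61 q [-0.43  0.36  0.33  1.97 -0.15  0.83  1.73] F [0.2 0.1 0.2]
shift mm now [2.9 0.5 3. ]
yaw 100.48 turn -0.12
shift mm after turn [2.9 0.5 3. ]
pred near edge: frontTop backTop frontBot backBot [[288.0, 234.0], [309.0, 222.0], [122.0, 175.0], [143.0, 170.0]]
(array([[123, 178],
       [140, 174],
       [318, 223],
       [312, 332],
       [298, 351],
       [134, 266]], dtype=int32), 18595.0)
```

View pics/w2.png

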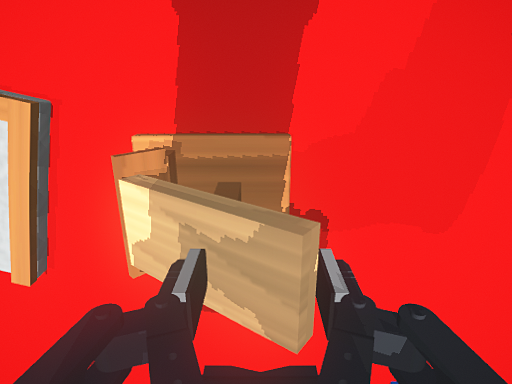

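```bash
python3 -m inch '[[0.47,0.002,-0.004,-0.004,0],[0.5,0,-0.004,-0.006,0],[0.53,0,-0.005,-0.006,0],[0.56,0,-0.005,-0.006,0],[0.58,0,0,0,0]]'; python3 -m inch '[[0.6,0,-0.005,-0.004,0],[0.62,0,-0.005,-0.004,0],[0.64,0,-0.006,-0.004,0],[0.66,0,-0.006,-0.003,0],[0.67,0,0,0,0],[0.67,0,0,0,0]]'; cat >> h.py <<'E'
def fit(im,c,n,eps=4):
    "near-edge polygon corners onto vertical plane n: (u,z) mm"
    k,a=quad(im,c,(0,0,512,384),lo=(13,90,50),hi=(19,145,255),eps=eps)
    o,d=ray(c,k); t=((n-(o-S)@N_)/(d@N_))[:,None]; X=o+d*t
    for p,x in zip(k,X): print(p,np.round([(x-S)@E_*1000,x[2]*1000],1))
E
python3 -c "
from h import *
st()
im,c=snap('wrist','w3'); fit(im,c,-.0255); p=robot.get_state()['eef_pos']; print('tool u',(p-S)@E_)"
```

```text
time: 10.92
eef_pos: [0.5312, 0.0242, 0.1141]
tool_rot: [-0.284, 3.126, -0.001]
ft_force: [-0.4, 2.8, 5.0]
width: 0.419
gripper_force: 3.0
time: 11.42
eef_pos: [0.5336, 0.003, 0.1269]
tool_rot: [0.285, -3.128, 0.001]
ft_force: [0.1, -0.3, 1.2]
width: 0.331
gripper_force: 0.1
t 11.4167 p [0.5336 0.003  0.1269] toolx [-0.984 -0.181  0.001] tooly [-0.181  0.984 -0.   ] z [-0.001 -0.001 -1.   ] w 0.331 q [-0.38  0.32  0.36  1.94 -0.14  0.91  1.79] F [ 0.1 -0.3  1.2]
[199 170] [-17.7  54.4]
[219 168] [-4.8 49.3]
[297 243] [ 37.  158.9]
[291 359] [ 30.1 213.4]
[267 368] [ 24.8 215.9]
[260 364] [ 23.3 214.8]
[204 245] [  2.7 160.4]
tool u 0.023201109734766037
```

```bash
python3 -m inch '[[0.69,0,-0.006,-0.003,0],[0.71,0,-0.006,-0.002,0],[0.73,0,-0.006,-0.001,0],[0.75,0,-0.006,0,0],[0.77,0,-0.005,-0.001,0],[0.79,0,-0.003,-0.001,0],[0.8,0,0,0,0]]'; python3 -m inch '[[0.85,0,0,-0.002,0],[0.95,0,0,-0.003,0],[0.95,0,0,-0.003,0],[0.95,0,0,0,0],[0.95,0,0,0,0]]'
python3 -c "
from h import *
st()
im,c=snap('wrist','w4'); fit(im,c,-.0255); p=robot.get_state()['eef_pos']; print('tool u',(p-S)@E_)"
```

```text
time: 12.05
eef_pos: [0.5402, -0.0285, 0.1355]
tool_rot: [-0.285, 3.128, -0.001]
ft_force: [0.6, 0.2, -0.3]
width: 0.202
gripper_force: 0.0
time: 12.47
eef_pos: [0.5401, -0.0276, 0.1436]
tool_rot: [-0.288, 3.128, -0.001]
ft_force: [-0.9, -0.5, -1.5]
width: 0.152
gripper_force: 58.1
t 12.4667 p [ 0.5401 -0.0276  0.1436] toolx [-0.983 -0.183 -0.001] tooly [-0.183  0.983 -0.001] z [ 0.001 -0.001 -1.   ] w 0.152 q [-0.34  0.31  0.37  1.91 -0.14  0.95  1.85] F [-0.9 -0.5 -1.5]
[274 163] [ 1.8 55.9]
[275 344] [ -4.5 226.3]
[246 344] [-11.2 226.3]
[242 234] [-15.  169.4]
[254 162] [-12.5  52.9]
tool u -0.008639552036268955
```

```bash
python3 -m inch '[[0.95,0,0,-0.01,0],[0.95,0,0,-0.015,0],[0.95,0,0,-0.015,0],[0.95,0,0,0,7],[0.95,0,0,0,7],[0.95,0,0,0,7],[0.95,0,0,0,7],[0.95,0,0,0,7],[0.95,0,0,0,7],[0.95,0,0,0,7]]' >/dev/null; python3 -m inch '[[0.95,0,0,0,7],[0.95,0,0,0,7],[0.95,0,0,0,7],[0.95,0,0,0,7],[0.95,0,0,0,7],[0.95,0,0,0,7],[0.95,0,0,0,7],[0.95,0,0,0,7],[0.95,0,0,0,7],[0.95,0,0,0,7]]' >/dev/null;  python3 -m inch '[[0.95,0,0,0,7],[0.95,0,0,0,7],[0.95,0,0,0,7],[0.95,0,0,0,7],[0.95,0,0,0,7],[0.95,0,0,0,7],[0.95,0,0,0,7],[0.95,0,0,0,7],[0.95,0,0,0,5],[0.95,0,0,0,0]]'
python3 -c "
from h import *
t=eas(-.004,.000,.150); go(*t,-79.4)
im,c=snap('wrist','w5'); fit(im,c,.028); p=robot.get_state()['eef_pos']; print('tool u',(p-S)@E_,(p-S)@N_)"
```

```text
time: 15.02
eef_pos: [0.5401, -0.0271, 0.1837]
tool_rot: [3.128, 0.286, 0.0]
ft_force: [0.1, -0.4, -1.3]
width: 0.151
gripper_force: 58.1
t 15.0167 p [ 0.5401 -0.0271  0.1837] toolx [0.983 0.182 0.   ] tooly [ 0.182 -0.983  0.   ] z [ 0. -0. -1.] w 0.151 q [-0.82  0.4   1.01  1.87 -0.39  1.08 -1.05] F [ 0.1 -0.4 -1.3]
shift mm now [-1.9 -4.2 33.7]
yaw -79.54 turn -0.14
shift mm after turn [-1.9 -4.2 33.7]
[273 162] [-17.7  86.6]
[276 325] [-11.9 258.5]
[272 345] [-10.6 265.3]
[245 343] [ -4.3 264.6]
[246 208] [ -1.3 178.5]
[254 162] [-3.7 86.5]
tool u -0.008245633846433701 0.00187829801785585
```

```bash
python3 -m inch '[[0.95,-0.002,-0.003,0.01,0],[0.95,0,0,0.01,0],[0.95,0,0,0.01,0],[0.95,0,0,0.005,0],[0.95,0,0,0,0]]'; python3 -m inch '[[0.95,0,0,0.004,0],[0.95,0,0,0.003,0],[0.95,0,0,0,0]]'
```

```text
time: 15.48
eef_pos: [0.5361, -0.0246, 0.1464]
tool_rot: [-3.128, -0.288, 0.005]
ft_force: [-0.7, -0.1, -0.8]
width: 0.15
gripper_force: 58.1
time: 15.73
eef_pos: [0.5381, -0.0239, 0.1418]
tool_rot: [-3.126, -0.288, -0.001]
ft_force: [-1.2, 2.2, 3.4]
width: 0.154
gripper_force: 59.4
```

```bash
python3 -m inch '[[0.82,0,0,0,0],[0.78,0,0,0,0],[0.75,0,-0.003,0.001,0],[0.73,0,-0.005,0.002,0],[0.71,0,-0.005,0.002,0]]'; python3 -m inch '[[0.69,0,-0.006,0.002,0],[0.68,0,-0.006,0.003,0],[0.66,0,-0.006,0.003,0],[0.64,0,-0.006,0.004,0],[0.61,0,-0.006,0.004,0],[0.58,0,-0.006,0.004,0],[0.58,0,0,0,0]]'
python3 -c "
from h import *
st()
im,c=snap('wrist','w6'); fit(im,c,.028); p=robot.get_state()['eef_pos']; print('tool u',(p-S)@E_,(p-S)@N_)"
```

```text
time: 16.15
eef_pos: [0.535, -0.0116, 0.1361]
tool_rot: [-3.128, -0.287, -0.0]
ft_force: [-0.2, -1.2, 0.0]
width: 0.292
gripper_force: 0.0
time: 16.73
eef_pos: [0.5276, 0.0254, 0.1151]
tool_rot: [-3.127, -0.291, 0.003]
ft_force: [-0.3, 0.0, -0.4]
width: 0.419
gripper_force: 0.2
t 16.7333 p [0.5276 0.0254 0.1151] toolx [ 0.983  0.185 -0.002] tooly [ 0.185 -0.983 -0.001] z [-0.002  0.001 -1.   ] w 0.419 q [-0.87  0.47  0.94  1.97 -0.47  0.94 -1.07] F [-0.3  0.  -0.4]
[343 168] [-8.8 45.1]
[329 245] [ 21.5 152. ]
[246 353] [ 49.2 201.5]
[223 343] [ 54.5 198.6]
[214 232] [ 63.8 141.5]
[322 166] [ 4.2 40. ]
tool u 0.04478517487439728 -0.0004130962370455418
```

```bash
python3 -m inch '[[0.55,0,-0.006,0.006,0],[0.5,0,-0.006,0.007,0],[0.45,0,-0.006,0.007,0],[0.38,0,-0.005,0.005,0],[0.3,0,0,0,0],[0.1,0,0,0,0],[0,0,0,0,0],[0,0,0,0,0]]'
python3 -c "
from h import *
st()
im,c=snap('wrist','w7'); fit(im,c,.028); p=robot.get_state()['eef_pos']; print('tool u',(p-S)@E_,(p-S)@N_)"
```

```text
time: 17.45
eef_pos: [0.524, 0.0462, 0.091]
tool_rot: [-3.128, -0.288, 0.001]
ft_force: [-0.1, -0.9, -0.2]
width: 1.004
gripper_force: 0.0
t 17.45 p [0.524  0.0462 0.091 ] toolx [ 0.983  0.183 -0.001] tooly [ 0.183 -0.983 -0.   ] z [-0.001  0.    -1.   ] w 1.004 q [-0.88  0.5   0.91  1.99 -0.51  0.9  -1.09] F [-0.1 -0.9 -0.2]
[406 184] [-15.9  55. ]
[398 228] [ 11.9 113.5]
[353 284] [ 40.1 151.5]
[234 357] [ 72.8 178.3]
[226 354] [ 74.6 177.5]
[216 340] [ 77.3 173.4]
[209 230] [ 87.2 114.9]
[385 180] [-6.6 47.3]
tool u 0.06675829107729682 -0.0003191876057991223
```

```bash
python3 -m inch '[[0,0,0,-0.03,0],[0,0,0,-0.04,0],[0,0,0,-0.04,0],[0,0,0,-0.03,-7],[0,0,0,0,-7],[0,0,0,0,-7],[0,0,0,0,-7],[0,0,0,0,-7],[0,0,0,0,-7],[0,0,0,0,-7]]' >/dev/null;  python3 -m inch '[[0,0,0,0,-7],[0,0,0,0,-7],[0,0,0,0,-7],[0,0,0,0,-7],[0,0,0,0,-7],[0,0,0,0,-6],[0,0,0,0,0],[0,0,0,0,0]]'; python3 -c "
from h import *
t=eas(.036,.000,.12); go(*t,10.6)
im,c=snap('wrist','w8'); widths(im,range(90,260,5),lo=(13,85,50),hi=(19,142,255))
o,d=ray(c,[(256,v) for v in range(90,260,10)]); print('cam',(o-S)@E_,o[2],'slopes',np.round((d@E_)/d[:,2],3))
print(proj(c,[eas(.0785,0,.127),eas(-.0159,0,.055)]))
"
```

```text
time: 19.0
eef_pos: [0.5242, 0.0459, 0.2312]
tool_rot: [-2.012, -2.412, -0.0]
ft_force: [0.9, -0.3, -0.2]
width: 0.997
gripper_force: 0.0
t 19.0 p [0.5242 0.0459 0.2312] toolx [-0.179  0.984  0.   ] tooly [ 0.984  0.179 -0.   ] z [-0.  0. -1.] w 0.997 q [-0.81  0.23  0.75  1.85 -0.17  1.13  0.18] F [ 0.9 -0.3 -0.2]
shift mm now [-30.5   0.4 111.2]
yaw 10.34 turn -0.26
shift mm after turn [-30.5   0.3 111.2]
rows 162 245
165 225 294 | 170 224 294 | 175 224 295 | 180 224 294 | 185 225 294 | 190 226 293 | 195 227 293 | 200 227 292 | 205 228 291 | 210 229 291 | 215 230 290 | 220 231 289 | 225 231 289 | 230 232 288 | 235 233 287 | 240 233 287 | 245 234 286 | 
cam 0.1517168891736367 0.3737565659410212 slopes [0.032 0.06  0.089 0.118 0.147 0.177 0.208 0.239 0.271 0.303 0.337 0.37
 0.405 0.44  0.476 0.513 0.551]
[[259.91799713 177.90483106]
 [260.20116525 243.30177033]]
```

```bash
python3 -m inch '[[0,-0.0305,0,0.02,0],[0,0,0,0.03,0],[0,0,0,0.03,0],[0,0,0,0.03,0],[0,0,0,0.025,0],[0,0,0,0.014,0],[0.2,0,0,0,0],[0.2,0,0,0,0]]'; python3 -m inch '[[0.35,0,0,0,0],[0.42,0,0,0,0],[0.6,0,0,0,0],[0.6,0,0,0,0],[0.6,0,0,0,0]]'
```

```text
time: 19.72
eef_pos: [0.5296, 0.0159, 0.082]
tool_rot: [-2.01, -2.414, 0.002]
ft_force: [0.6, -0.1, -0.2]
width: 0.799
gripper_force: 0.0
time: 20.13
eef_pos: [0.5313, 0.0162, 0.0839]
tool_rot: [2.008, 2.414, 0.004]
ft_force: [-1.1, 0.0, 5.9]
width: 0.631
gripper_force: 63.4
```

```bash
python3 -m inch '[[0.6,0,0,-0.01,0],[0.6,0,0,-0.02,0],[0.6,0,0,-0.03,0],[0.6,0,0,-0.03,0],[0.6,0,0,-0.03,6.6],[0.6,0,0,0,6.6],[0.6,0,0,0,0]]'; python3 -c "
from h import *
im,c=snap('wrist','w9'); widths(im,range(60,384,12),lo=(13,85,50),hi=(19,142,255))
go(.5495,-.2106,.16,-2.8)
p,Rm=st()
for th in (0,30,36,40,45,50):
  a=np.radians(th); X=Rm[:,0]; ce=p+[0,0,.005]
  print(th,np.round(proj(c,[ce+X*(.06*np.cos(a)*s+o*-.007*np.sin(a))+Z_*(.06*np.sin(a)*s+o*.007*np.cos(a)) for s,o in ((1,-1),(1,1),(-1,1))])[:,1]))
"
```

```text
time: 20.72
eef_pos: [0.531, 0.0162, 0.2046]
tool_rot: [2.274, 2.165, 0.006]
ft_force: [0.4, 0.5, -1.6]
width: 0.632
gripper_force: 63.3
rows 176 313
180 182 339 | 192 180 341 | 204 178 343 | 216 180 341 | 228 184 336 | 240 189 332 | 252 192 328 | 264 198 321 | 276 203 317 | 288 206 313 | 300 211 308 | 312 217 303 | 
t 20.7667 p [0.5298 0.0163 0.2031] toolx [0.045 0.999 0.001] tooly [ 0.999 -0.045  0.001] z [ 0.001  0.001 -1.   ] w 0.634 q [-0.78  0.28  0.81  1.87 -0.23  1.08  0.07] F [-0.1  0.3 -2.2]
shift mm now [-225.8   29.7   42.9]
yaw -2.55 turn 0.25
shift mm after turn [-225.7   30.7   42.9]
t 20.7667 p [0.5298 0.0163 0.2031] toolx [0.045 0.999 0.001] tooly [ 0.999 -0.045  0.001] z [ 0.001  0.001 -1.   ] w 0.634 q [-0.78  0.28  0.81  1.87 -0.23  1.08  0.07] F [-0.1  0.3 -2.2]
0 [138. 144. 371.]
30 [166. 196. 324.]
36 [178. 213. 314.]
40 [187. 225. 307.]
45 [200. 242. 299.]
50 [215. 259. 291.]
```

```bash
python3 -m inch '[[0.6,-0.0323,0.0043,0,0],[0.6,-0.0323,0.0043,0,0],[0.6,-0.0323,0.0043,0,0],[0.6,-0.0323,0.0043,0,0],[0.6,-0.0323,0.0043,0,0],[0.6,-0.0323,0.0043,0,0],[0.6,-0.0323,0.0043,0,0],[0.6,0,0,0.04,0],[0.6,0,0,0.04,0],[0.6,0,0,0.02,0]]'; python3 -m inch '[[0.6,0,0,0.025,0],[0.6,0,0,0.01,0],[0.6,0,0,0,0],[0.6,0,0,0,0]]'; python3 -c "
from h import *
go(.5495,-.2106,.055,-2.8)
im,c=snap('wrist','w10'); widths(im,range(60,384,12),lo=(13,85,50),hi=(19,142,255))
"
```

```text
time: 21.6
eef_pos: [0.5456, -0.2102, 0.097]
tool_rot: [-2.266, -2.165, 0.006]
ft_force: [-1.1, 1.7, -1.5]
width: 0.629
gripper_force: 63.4
time: 21.93
eef_pos: [0.5489, -0.2112, 0.067]
tool_rot: [-2.271, -2.169, 0.001]
ft_force: [0.7, -0.4, -0.3]
width: 0.63
gripper_force: 63.5
t 21.9333 p [ 0.5489 -0.2112  0.067 ] toolx [0.046 0.999 0.   ] tooly [ 0.999 -0.046 -0.001] z [-0.001  0.    -1.   ] w 0.63 q [-0.24  0.58  0.72  1.86 -0.48  0.89  0.66] F [ 0.7 -0.4 -0.3]
shift mm now [ 0.6  0.6 12. ]
yaw -2.63 turn 0.17
shift mm after turn [ 0.6  0.6 12. ]
rows 177 308
180 182 339 | 192 180 341 | 204 178 344 | 216 180 343 | 228 184 337 | 240 188 333 | 252 192 328 | 264 198 321 | 276 203 317 | 288 219 313 | 300 222 308 |
```

Lower so the right-hand end meets the slab and the board turns flat in the pads.

```bash
python3 -m inch '[[0.6,0,0,0.008,0],[0.6,0,0,0.007,0],[0.6,0,0,0.006,0],[0.6,0,0,0.006,0],[0.6,0,0,0,0]]'; python3 -m inch '[[0.6,0,0,0.006,0],[0.6,0,0,0.006,0],[0.6,0,0,0.004,0],[0.6,0,0,0,0]]'; python3 -m inch '[[0.6,0,0,0.004,0],[0.6,0,0,0.002,0],[0.6,0,0,0,0]]'; python3 -c "
from h import *
st()
im,c=snap('wrist','w11'); widths(im,range(60,384,12),lo=(13,85,50),hi=(19,142,255))
"
```

```text
time: 22.4
eef_pos: [0.5516, -0.2073, 0.0413]
tool_rot: [-2.268, -2.17, -0.009]
ft_force: [-1.1, 8.2, 12.4]
width: 0.632
gripper_force: 69.3
time: 22.73
eef_pos: [0.5526, -0.2079, 0.0257]
tool_rot: [2.269, 2.173, 0.01]
ft_force: [0.7, 7.0, 11.3]
width: 0.637
gripper_force: 74.5
time: 22.98
eef_pos: [0.5526, -0.2084, 0.0198]
tool_rot: [2.269, 2.172, 0.009]
ft_force: [0.8, 7.0, 9.2]
width: 0.63
gripper_force: 75.8
t 22.9833 p [ 0.5526 -0.2084  0.0198] toolx [0.044 0.999 0.004] tooly [ 0.999 -0.044  0.005] z [ 0.005  0.003 -1.   ] w 0.63 q [-0.2   0.64  0.66  1.88 -0.54  0.81  0.7 ] F [0.8 7.  9.2]
rows 154 356
156 193 326 | 168 188 331 | 180 190 330 | 192 191 329 | 204 192 328 | 216 193 327 | 228 194 326 | 240 195 325 | 252 198 324 | 264 199 321 | 276 200 320 | 288 200 318 | 300 201 319 | 312 216 318 | 324 244 317 | 336 270 315 | 348 299 314 |
```

```bash
python3 -m inch '[[0.6,0,0,0.003,0],[0.6,0,0,0,0],[0.6,0,0,0,0]]'; python3 -m inch '[[0.45,0,0,0,0],[0.35,0,0,0,0],[0.2,0,0,0,0],[0.1,0,0,-0.002,0],[0,0,0,-0.01,0],[0,0,0,-0.03,0],[0,0,0,-0.03,0],[0,0,0,-0.03,0],[0,0,0,-0.03,0],[0,0,0,0,0]]'; python3 -c "
from h import *
st()
im,c=snap('wrist','w12'); m=widths(im,[],lo=(13,85,50),hi=(19,142,255))
r=rect(im,c,(13,85,50),(19,142,255),(0,0,512,384),.029); print(r)
h=cv2.cvtColor(im,cv2.COLOR_RGB2HSV); print(h[20:380:24,256].tolist()); print(h[250,150:370:12].tolist())
"
```

```text
time: 23.28
eef_pos: [0.5527, -0.2087, 0.0172]
tool_rot: [2.269, 2.171, 0.009]
ft_force: [0.3, 6.5, 9.6]
width: 0.631
gripper_force: 76.4
time: 24.12
eef_pos: [0.5525, -0.214, 0.1538]
tool_rot: [2.267, 2.16, 0.008]
ft_force: [0.9, -0.2, -0.4]
width: 0.995
gripper_force: 0.0
t 24.1167 p [ 0.5525 -0.214   0.1538] toolx [ 0.048  0.999 -0.003] tooly [ 0.999 -0.048  0.011] z [ 0.01  -0.003 -1.   ] w 0.995 q [-0.3   0.47  0.8   1.79 -0.39  1.03  0.59] F [ 0.9 -0.2 -0.4]
rows 112 228

(((551.8301391601562, -204.6804962158203), (100.60192108154297, 55.872493743896484), 87.76229095458984), array([[ 521.9512 , -253.85231],
       [ 577.781  , -256.03387],
       [ 581.7091 , -155.50868],
       [ 525.8793 , -153.32712]], dtype=float32), (221, 112, 71, 117))
[[0, 234, 220], [0, 227, 221], [13, 163, 210], [8, 10, 107], [16, 114, 185], [16, 113, 162], [17, 118, 219], [16, 116, 220], [26, 73, 255], [15, 121, 220], [15, 7, 220], [12, 6, 217], [0, 209, 240], [0, 223, 239], [0, 227, 237]]
[[0, 225, 241], [0, 222, 241], [1, 218, 240], [13, 156, 229], [8, 119, 90], [20, 3, 219], [8, 5, 213], [17, 22, 228], [140, 4, 211], [130, 7, 223], [120, 4, 211], [150, 2, 212], [20, 7, 216], [15, 2, 213], [45, 2, 209], [0, 223, 246], [0, 221, 241], [0, 226, 241], [0, 232, 240]]
```

```bash
python3 -m inch '[[0,0,0,-0.03,0],[0,0,0,-0.03,0],[0,0,0,0,0],[0,0,0,0,0]]' >/dev/null; cat >> h.py <<'E'
def scan():
    im,c=snap('wrist'); h=cv2.cvtColor(im,cv2.COLOR_RGB2HSV)
    b=rect(im,c,(12,30,60),(34,142,255),(100,40,440,330),.029)
    m=((h[:,:,1]<142)&(h[:,:,2]>70)&(h[:,:,0]<180)).astype(np.uint8); m[300:]=0
    m=cv2.morphologyEx(m,cv2.MORPH_OPEN,np.ones((5,5),np.uint8))
    k=max(cv2.findContours(m,cv2.RETR_EXTERNAL,cv2.CHAIN_APPROX_NONE)[0],key=cv2.contourArea)
    s=cv2.minAreaRect((onz(c,k[:,0].astype(float),.015)[:,:2]*1000).astype(np.float32))
    print('board',np.round(b[0][0],1),np.round(b[0][1],1),round(b[0][2],2),np.round(b[1],1).tolist(),b[2]); print('slab',np.round(s[0],1),np.round(s[1],1),round(s[2],2),np.round(cv2.boxPoints(s),1).tolist(),cv2.boundingRect(k))
    return im,c,b,s
E
python3 -c "
from h import *
st(); scan()"
```

```text
t 24.5 p [ 0.5496 -0.2118  0.2082] toolx [ 0.048  0.999 -0.   ] tooly [ 0.999 -0.048  0.002] z [ 0.002 -0.    -1.   ] w 1.001 q [-0.34  0.41  0.83  1.73 -0.33  1.14  0.55] F [ 0.   0.1 -0.8]
board [ 551.6 -214.9] [121.2  57.5] 87.68 [[520.4000244140625, -274.29998779296875], [577.7999877929688, -276.6000061035156], [582.7000122070312, -155.5], [525.2999877929688, -153.1999969482422]] (231, 109, 61, 118)
slab [ 557.3 -231.9] [205.  125.5] 87.13 [[489.3999938964844, -331.1000061035156], [614.7999877929688, -337.3999938964844], [625.0999755859375, -132.6999969482422], [499.70001220703125, -126.4000015258789]] (204, 81, 130, 187)
```

```bash
python3 -m inch '[[1,-0.003,0.028,0,0],[1,0,0.027,0,0],[1,0,0,0.04,0],[1,0,0,0.04,0],[1,0,0,0.04,0],[1,0,0,0.03,0],[1,0,0,0.02,0],[1,0,0,0.01,0],[1,0,0,0.008,0],[1,0,0,0,0]]'; python3 -c "
from h import *
go(.6023,-.2175,.02,-2.8)"
```

```text
time: 25.38
eef_pos: [0.6028, -0.2164, 0.0174]
tool_rot: [-2.271, -2.166, 0.003]
ft_force: [-0.4, 0.2, 0.3]
width: 0.004
gripper_force: 0.0
t 25.3833 p [ 0.6028 -0.2164  0.0174] toolx [0.047 0.999 0.001] tooly [ 0.999 -0.047 -0.003] z [-0.003  0.001 -1.   ] w 0.004 q [-0.18  0.72  0.66  1.75 -0.55  0.87  0.67] F [-0.4  0.2  0.3]
shift mm now [-1.2 -0.5 -2.6]
yaw -2.71 turn 0.09
shift mm after turn [-1.2 -0.5 -2.6]
```

```bash
python3 -m inch '[[1,0,-0.004,-0.002,0],[1,0,-0.005,0,0],[1,0,-0.005,0,0],[1,0,-0.005,0,0],[1,0,-0.005,0,0],[1,0,-0.004,0,0],[1,0,-0.002,0,0],[1,0,0,0,0],[1,0,0,0,0]]'; python3 -m inch '[[1,0,-0.002,0,0],[1,0,-0.002,0,0],[1,0,-0.001,0,0],[1,0,0,0,0]]';  python3 -m inch '[[1,0,-0.002,0,0],[1,0,0,0,0]]'
```

```text
time: 26.13
eef_pos: [0.5752, -0.2157, 0.0226]
tool_rot: [2.271, 2.168, 0.002]
ft_force: [0.8, 1.3, 7.9]
width: 0.002
gripper_force: 3.9
time: 26.47
eef_pos: [0.5713, -0.2156, 0.0226]
tool_rot: [2.27, 2.166, 0.004]
ft_force: [3.0, 0.3, 5.5]
width: 0.002
gripper_force: 3.6
time: 26.63
eef_pos: [0.5694, -0.2154, 0.0226]
tool_rot: [2.27, 2.166, 0.004]
ft_force: [2.7, -0.1, 6.6]
width: 0.001
gripper_force: 3.4
```

```bash
python3 -m inch '[[1,0,0.004,0,0],[1,0,0.006,-0.01,0],[1,0,0,-0.03,0],[1,0,0,-0.04,0],[1,0,0,-0.04,0],[1,0,0,-0.04,0],[1,-0.01,-0.02,-0.02,0],[1,0,0,0,0],[1,0,0,0,0]]' ; python3 -c "
from h import *
im,c,b,s=scan()
C=np.array([499.7,-126.4]); X=np.array([.05,.9987]); Y=np.array([-.9987,.05]); d=np.array(b[0][0])-C; print('board in corner',d@X,d@Y)
cv2.imwrite('pics/w13.png',im[:,:,::-1])
uv=proj(c,[[*(np.array(b[0][0])/1000+ (X*a+Y*e)/1000),.029] for a in (0,30) for e in range(-32,33,2)]).astype(int)
print(cv2.cvtColor(im,cv2.COLOR_RGB2HSV)[uv[:,1],uv[:,0]][:,1:].tolist())
"
```

```text
time: 27.38
eef_pos: [0.556, -0.2255, 0.2024]
tool_rot: [2.275, 2.166, 0.002]
ft_force: [0.1, 0.3, -0.2]
width: 0.002
gripper_force: 0.0
board [ 535.1 -214.7] [120.8  57.6] 87.56 [[503.70001220703125, -273.79998779296875], [561.2999877929688, -276.29998779296875], [566.4000244140625, -155.60000610351562], [508.8999938964844, -153.10000610351562]] (205, 96, 63, 122)
slab [ 556.1 -253.9] [248.4 125.6] 87.12 [[487.20001220703125, -374.70001220703125], [612.5999755859375, -381.1000061035156], [625.0999755859375, -133.0], [499.6000061035156, -126.69999694824219]] (195, 67, 133, 226)
board in corner -86.4226813067627 -39.72313150878907
[[14, 144], [13, 141], [83, 199], [113, 232], [112, 231], [113, 233], [116, 187], [116, 204], [118, 211], [119, 217], [119, 221], [113, 233], [112, 232], [117, 225], [109, 245], [119, 239], [59, 255], [50, 255], [129, 211], [46, 255], [55, 255], [54, 255], [59, 255], [69, 255], [71, 255], [95, 255], [119, 225], [49, 255], [55, 255], [56, 255], [31, 243], [5, 221], [8, 221], [4, 141], [0, 139], [79, 197], [112, 232], [112, 231], [111, 233], [113, 203], [115, 213], [114, 170], [114, 181], [114, 176], [116, 194], [116, 194], [116, 195], [116, 176], [116, 173], [116, 184], [117, 194], [117, 176], [116, 198], [117, 194], [118, 195], [117, 191], [119, 180], [119, 175], [117, 202], [119, 161], [119, 229], [114, 237], [115, 237], [97, 210], [13, 138], [20, 142]]
```

```bash
python3 -m inch '[[1,0.01,0.022,0,0],[1,0,0,0.04,0],[1,0,0,0.04,0],[1,0,0,0.04,0],[1,0,0,0.03,0],[1,0,0,0.02,0],[1,0,0,0.01,0],[1,0,0,0,0],[1,0,0,0,0]]'; python3 -m inch '[[1,0,-0.005,0,0],[1,0,-0.005,0,0],[1,0,-0.004,0,0],[1,0,-0.003,0,0],[1,0,0,0,0]]';  python3 -m inch '[[1,0,-0.002,0,0],[1,0,-0.001,0,0],[1,0,0,0,0]]'
```

```text
time: 28.18
eef_pos: [0.5789, -0.2153, 0.0206]
tool_rot: [-2.271, -2.168, 0.002]
ft_force: [-0.7, 0.3, 0.3]
width: 0.004
gripper_force: 0.0
time: 28.6
eef_pos: [0.5624, -0.2151, 0.0226]
tool_rot: [2.272, 2.167, 0.002]
ft_force: [-0.1, 1.0, 3.8]
width: 0.0
gripper_force: 2.0
time: 28.85
eef_pos: [0.5612, -0.215, 0.0225]
tool_rot: [2.27, 2.167, 0.004]
ft_force: [2.5, -0.2, 6.7]
width: -0.002
gripper_force: 3.2
```

```bash
python3 -m inch '[[1,0,-0.002,0,0],[1,0,-0.001,0,0],[1,0,0,0,0]]';  python3 -m inch '[[1,0,-0.001,0,0],[1,0,-0.001,0,0],[1,0,0,0,0]]'; python3 -m inch '[[1,0,-0.001,0,0],[1,0,-0.001,0,0],[1,0,0,0,0]]'
```

```text
time: 29.1
eef_pos: [0.5587, -0.2149, 0.0226]
tool_rot: [2.269, 2.166, 0.004]
ft_force: [3.5, 0.2, 5.7]
width: 0.006
gripper_force: 3.1
time: 29.35
eef_pos: [0.5585, -0.2149, 0.0227]
tool_rot: [2.267, 2.164, 0.006]
ft_force: [6.8, -1.0, 2.0]
width: 0.0
gripper_force: 4.5
time: 29.6
eef_pos: [0.5584, -0.2149, 0.023]
tool_rot: [2.264, 2.163, 0.009]
ft_force: [10.5, -1.8, 0.6]
width: 0.0
gripper_force: 5.6
```

```bash
python3 -m inch '[[1,0,0.006,0,0],[1,0,0.005,0,0],[1,0,0,-0.03,0],[1,0,0,-0.03,0],[1,-0.032,-0.015,0,0],[1,-0.032,-0.015,0,0],[1,-0.018,-0.013,0,0],[1,0,0,0,0]]' >/dev/null; python3 -c "
from h import *
go(.5193,-.2956,.021,-2.8)"
```

```text
t 30.2667 p [ 0.5102 -0.3001  0.0812] toolx [ 0.056  0.998 -0.002] tooly [ 0.998 -0.056 -0.005] z [-0.005 -0.002 -1.   ] w 0.001 q [-0.1   0.57  0.75  1.84 -0.47  0.92  0.81] F [ 0.4 -0.3 -0.5]
shift mm now [ 5.2  9.1 60.2]
yaw -3.21 turn -0.41
shift mm after turn [ 5.1  9.1 60.2]
```

```bash
python3 -m inch '[[1,0,0.009,0.02,0],[1,0,0,0.02,0],[1,0,0,0.012,0],[1,0,0,0.008,0],[1,0,0,0,-0.4],[1,0,0,0,0]]'; python3 -m inch '[[1,0.005,0,0,0],[1,0.005,0,0,0],[1,0.005,0,0,0],[1,0.005,0,0,0],[1,0.005,0,0,0],[1,0.005,0,0,0],[1,0,0,0,0]]'; python3 -m inch '[[1,0.003,0,0,0],[1,0.002,0,0,0],[1,0,0,0,0]]';python3 -m inch '[[1,0.002,0,0,0],[1,0.001,0,0,0],[1,0,0,0,0]]'; python3 -m inch '[[1,0.002,0,0,0],[1,0.001,0,0,0],[1,0,0,0,0]]'
```

```text
time: 30.77
eef_pos: [0.5249, -0.295, 0.021]
tool_rot: [-2.264, -2.176, 0.001]
ft_force: [0.0, -0.6, 0.4]
width: -0.003
gripper_force: 0.0
time: 31.35
eef_pos: [0.527, -0.2634, 0.0212]
tool_rot: [-2.263, -2.178, -0.002]
ft_force: [-0.5, 0.8, -0.1]
width: -0.001
gripper_force: 0.0
time: 31.6
eef_pos: [0.5267, -0.2599, 0.0212]
tool_rot: [-2.265, -2.177, -0.0]
ft_force: [-0.8, -0.3, -0.5]
width: 0.0
gripper_force: 0.0
time: 31.85
eef_pos: [0.5265, -0.2597, 0.0217]
tool_rot: [2.265, 2.173, -0.003]
ft_force: [-0.5, -5.0, -0.5]
width: -0.001
gripper_force: 2.5
time: 32.1
eef_pos: [0.5266, -0.2596, 0.0223]
tool_rot: [2.263, 2.168, -0.007]
ft_force: [-1.1, -8.5, 1.1]
width: -0.004
gripper_force: 4.5
```

```bash
python3 -m inch '[[1,-0.007,0,0,0],[1,-0.008,0,0,0],[1,0,0,-0.03,0],[1,0,0,-0.04,0],[1,0,0,-0.04,0],[1,0.02,0.01,-0.04,0],[1,0.03,0.01,-0.03,0],[1,0,0,0,0],[1,0,0,0,0]]'; python3 -c "
from h import *
im,c,b,s=scan()
C=np.array([499.7,-126.4]); X=np.array([.05,.9987]); Y=np.array([-.9987,.05]); d=np.array(b[0][0])-C; print('board in corner',d@X,d@Y)
h=cv2.cvtColor(im,cv2.COLOR_RGB2HSV)
for e in range(-2,6,1):
  pass
uv=proj(c,[[*((C+X*-60+Y*e)/1000),.026] for e in range(-58,12,2)]).astype(int); print('across',[h[v,u].tolist() for u,v in uv])
uv=proj(c,[[*((C+X*e+Y*-28)/1000),.026] for e in range(-20,20,2)]).astype(int); print('along',[h[v,u].tolist() for u,v in uv])
"
```

```text
time: 32.85
eef_pos: [0.5491, -0.2206, 0.1977]
tool_rot: [2.259, 2.182, 0.006]
ft_force: [-0.0, 0.0, 0.3]
width: -0.002
gripper_force: 0.0
board [ 525.6 -188.4] [120.5  57.3] 87.26 [[494.1000061035156, -247.1999969482422], [551.2999877929688, -250.0], [557.0999755859375, -129.60000610351562], [499.79998779296875, -126.80000305175781]] (201, 71, 64, 129)
slab [ 555.4 -249.6] [240.4 127.5] 87.2 [[485.8999938964844, -366.5], [613.2000122070312, -372.70001220703125], [624.9000244140625, -132.60000610351562], [497.6000061035156, -126.4000015258789]] (201, 72, 136, 221)
board in corner -60.62179788696289 -28.92724910522462
across [[15, 50, 167], [17, 115, 232], [17, 113, 228], [17, 112, 230], [16, 117, 205], [16, 117, 207], [16, 118, 201], [16, 117, 212], [16, 117, 202], [16, 117, 192], [16, 117, 192], [16, 117, 192], [16, 119, 189], [17, 116, 229], [16, 116, 222], [17, 116, 225], [16, 119, 223], [16, 120, 208], [17, 115, 231], [17, 115, 229], [17, 115, 231], [16, 119, 220], [16, 118, 219], [16, 120, 218], [16, 120, 219], [15, 122, 218], [17, 116, 231], [17, 116, 230], [17, 113, 230], [14, 161, 246], [14, 157, 239], [14, 158, 233], [14, 158, 235], [14, 157, 239], [14, 157, 240]]
along [[16, 117, 179], [16, 118, 177], [16, 117, 170], [16, 119, 172], [16, 119, 174], [16, 117, 186], [16, 117, 181], [16, 117, 179], [16, 118, 184], [16, 116, 189], [12, 163, 125], [12, 158, 129], [12, 157, 130], [13, 161, 127], [12, 158, 124], [12, 165, 127], [12, 160, 129], [12, 165, 131], [1, 217, 133], [1, 226, 182]]
```

```bash
python3 -c "
from bench import robot
print(robot.job_done())"
```

```text
the job is handed in; nothing more can be done
None
```

The job is handed in: the board lies flat on the base, ribs up. By the last camera measurement it is at x −60.6, y −28.9 mm from `base_corner`, within 1 mm of home, about 0.1° off lengthways, with the arm clear at about 33 s.

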